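# Set the rooftop charcoal warmer

### The job

Get the charcoal warmer ready: first set the ceramic skewer rest down, without dropping it, in the middle of the raised warming plate, upright and lengthwise along the plate so that no edge overhangs. Then open the flush damper by pressing on it in its window and sliding it, without leaning hard on it, until its red pointer stands between the two yellow prongs of the index fork, and let go. Leave everything else where it is.

Things in the scene. Friction and masses are not known exactly. Their poses are not given: they have to be found in the camera images.
- warmer: Galvanized charcoal warmer box, fixed, 240 mm (its x) by 340 mm (its y, the damper's sliding direction), flat top at 70 mm above the worktop; origin under the centre of the box, on the worktop. The damper window is in its far (+x) half, the raised warming plate on its near (-x) half.
- plate_top (a point): Centre of the top face of the warming plate: a dark steel plate 75 mm (x) by 120 mm (y), 5 mm thick, on four short legs, its top 25 mm above the box top (95 mm above the worktop). Same axes as the warmer. Its centre is 110 mm from the window's centre.
- rest: Loose white ceramic skewer rest with thin blue side lines: a bar 90 mm long (its x), 36 mm wide (its y), 18 mm high, with four cross ridges 12 mm thick on top, 30 mm high in all; about 0.16 kg; origin under its centre. It starts lying on the worktop. Both ends are alike.
- window (a point): Centre of the press window, level with the box top: an opening 76 mm along y and 56 mm along x. The flat damper strip fills it at every opening: no handle, hole or edge to push, only flush grey cross lines. Its surface lies 1.5 to 5.5 mm below the box top, differently each time as the springs settle: feel for it. Same axes as the warmer.
- damper (a joint): Damper opening, m: 0 shut to 0.11 at the end stop; grows as the strip slides to the warmer's +y. About 5 N along y moves it (plus 15 N per m/s); it stays where it is left. A fingertip pressed too lightly slips over it: the grip differs from day to day, 8 to 15 N usually holds. The travel is often longer than one stroke in the window: lift, go back and press again.
- seat (a joint): How far the damper strip is pressed down from where it rests on its leaf springs, m: 0 free, up to 0.003. It gives straight down, starting at about 3 to 4 N and bottoming at about 21 N (6 N per mm), and comes up when let go. Pressing with more than 40 N bends it.
- pointer (a point): Red pointer of the damper, 5 mm wide along y, sunk in a black groove 12 mm wide in the box top, 43 mm to the +x side of the window's centre line; it moves with the damper (at opening q it stands at y = q - 55 mm from the window's centre). It cannot be gripped. This point is the centre of its top, level with the strip's surface.
- fork: Brass index fork with two yellow prongs, fixed on the box top just beyond the groove (57 mm to the +x side of the window's centre line), somewhere along it; the prongs stand 10 mm high, 14 mm apart along y; origin under the middle between them. Same axes as the warmer. It marks the wanted damper opening: always further open (+y) than the start.
- tongs: Bystander, not to be moved: stainless tongs lying on the worktop, 240 mm long, 50 mm wide, 20 mm high; origin under the middle
- brush: Bystander, not to be moved: black silicone basting brush lying on the worktop, 210 mm long, 40 mm wide, 12 mm high; origin under the middle
- drip_tray: Bystander, not to be moved: open aluminium drip tray, 120 x 170 mm, 25 mm high; origin under its centre
Mind the look-alikes: they are no part of the job. Leave any orange or pink look-alike of the rest alone.

How it is judged:
By the outcome, as a careful person would: the job done as asked, in the order asked, and still so for the second after the job is handed in, with the robot touching nothing.
It also fails if it takes over 61 s, if anything falls off the work surface, if the arm or the gripper's body presses on something with over 40 N, if the wrist force passes 120 N, or if a joint passes its speed limit or range.

### The arm

A 7-joint arm with a two-finger parallel gripper is mounted at the origin on the work surface. World frame = base frame: x ahead of the robot, y to its left, z up, the work surface at z = 0. Lengths are in mm, angles in degrees, forces in N, time in s.
With the tool pointing down it reaches from about 425 to 875 mm from the base axis. Payload 8.4 kg.
Tool frame: the origin (TCP) lies between the finger pads; the fingertips stand 22 mm ahead of it and the grasp point (between the pads) lies 3 mm ahead of it (finger_overhang is the distance from the TCP to the fingertips, in mm); z points along the fingers, y is the line along which they close (so a half turn about z gives the same grasp; the last joint's range is limited). The gripper opens to 85 mm and grips with 20 to 120 N. Pads are 22 mm wide; open, the fingers measure 114 mm over their backs; the gripper's body (76 mm by 85 mm) begins 54 mm behind the grasp point. The pads swing forward as they close: fully open they stand 13 mm farther back than shut.
Start: joints at [-79.767, 19.091, 2.286, 83.961, -0.768, 76.965, -3.352], TCP at [178.259, 625.051, 253.308] pointing down, gripper open.
Joint ranges: [-147.57, 147.57], [-21.85, 119.76], [-74.77, 79.35], [14.55, 137.4], [-85.83, 265.84], [4.83, 119.75], [-152.11, 152.11]. Speed limits (degrees/s): [127.2, 127.2, 159.86, 159.86, 180, 180, 180].

### API

Orientations are given as a 3x3 rotation matrix whose columns are the frame's x, y, z axes.
In Python, from workcell import observe, snapshot, close_job, finger_overhang gives the robot as it stands.
- The arm moves only by the tool apply_moves, never from a script. Its argument "plan" is a list of rows, each an object of numbers: "rx", "ry", "rz": the turn, a rotation vector about the tool's x, y, z as a fraction of full scale; "x", "y", "z": the shift along the tool's x, y, z as a fraction of full scale; "hand": the opening, from -1 (shut) to 1 (fully open), so that 0 is half open. In form: [{"rx": .., "ry": .., "rz": .., "x": .., "y": .., "z": .., "hand": ..}, ...]. A call has 1 to 12 rows; each row is the pose to reach, as a shift and turn from the pose commanded when the call began, along the tool's axes at that moment; what a row does not reach only later rows make up. Full scale, the value 1, is 300 mm for a shift and 30 degrees for a turn. A row lasts 1/12 s, in which the tool goes at most 41.7 mm and 7.16 degrees, less where a joint would pass 70% of its speed; a pose out of reach is approached as far as the arm can. A call with a number of a shift or a turn outside -1 to 1 is refused whole. A call with a gripper value outside its range is refused whole. The fingers move at their own pace and stop on an object; the grip force is fixed at half the most. Time passes only in rows, so rows that repeat a pose let the fingers close. It gives the time, the measured TCP pose, the force, the opening and the grip force at its end, in the units of the state.
- observe(): the state, without advancing time (a new reading comes with each control period).
- snapshot(name): name is "side" or "top" or "wrist"; returns a dict with "img" (400x640x3 uint8, blue, green, red), "fx", "fy", "cx", "cy" (pixels), "cam_to_world" (4x4, takes a point from camera to world coordinates). Camera axes: x right, y down, z forward; pixel columns grow to the right and rows downward; lengths in mm; the calibration is good to about 2 mm. A picture is of the moment at which its call begins. There is no depth.
- close_job(): hands the job in; it is judged then, once.
The state is a dict: "time_s": time; "qpos": joint angles; "joint_vel": joint speeds; "tau": joint torques, N m; "tcp_pos": TCP position; "eef_rot": TCP orientation; "contact_force": force on the tool from outside, world axes, zero at the start; "moment": the same for the moment, N m; "gripper_width": finger opening in mm; "gripper_force": force on a finger pad.
Only numpy, scipy, OpenCV 4.12 (cv2) and the standard library are available. Lean on these libraries where they do the work, as an engineer would, in place of code of your own. Each camera call takes 0.05 s, during which the arm holds its last target. There are 200 camera calls.

## Working session

There is one attempt and no reset: what is moved stays moved. The work goes in short steps, Python scripts to look and compute and a tool call to move; the robot and the scene stay as the last step left them, time stands still between calls to the robot, and variables do not carry over. Pictures are saved under pics/ and viewed, at most 10 in all, crops included, and the job is handed in when it is done.

Besides the shell and the picture viewer there is one more tool, called after "Call:" as name([rows], argument=value, ...), one row to a line, values as JSON. apply_moves: Moves the arm, as the interface text tells. Its arguments: {"type":"object","properties":{"plan":{"type":"array"}},"required":["plan"]}

```bash
mkdir -p pics; python3 - <<'E'
from workcell import *
import cv2,pickle
for n in ("top","side"):
    s=snapshot(n); cv2.imwrite(f"pics/{n}0.png",s["img"]); pickle.dump(s,open(f"{n}0.pkl","wb"))
    print(n,s["fx"],s["fy"],s["cx"],s["cy"],s["cam_to_world"])
o=observe();print(o)
E
```

```text
top 446.2561352282025 446.2561352282025 325.75210196773793 202.38362540178065 [[-1.37571415e-02 -9.87790245e-01  1.55181095e-01  3.48330212e+02]
 [-9.99716699e-01  1.05731974e-02 -2.13243941e-02  1.47285228e+01]
 [ 1.94232682e-02 -1.55430494e-01 -9.87655860e-01  1.28118367e+03]
 [ 0.00000000e+00  0.00000000e+00  0.00000000e+00  1.00000000e+00]]
side 504.0442686943257 504.0442686943257 317.0733808942326 205.29847553442258 [[ 7.54397656e-01 -3.70723168e-01  5.41708879e-01 -3.08451698e+02]
 [-6.56415745e-01 -4.28064215e-01  6.21191917e-01 -9.35816392e+02]
 [ 1.59595038e-03 -8.24211963e-01 -5.66279165e-01  9.36856506e+02]
 [ 0.00000000e+00  0.00000000e+00  0.00000000e+00  1.00000000e+00]]
{'time_s': 0.1, 'qpos': array([-79.76742301,  19.12659651,   2.28471839,  84.00627485,
        -0.76713779,  76.96640009,  -3.35067125]), 'joint_vel': array([ 0.01230079, -0.12070458, -0.04761047, -0.05208982,  0.13379564,
        0.02681446,  0.032425  ]), 'tau': array([ 4.01270736e-03, -6.60009670e+01,  1.37025811e+00, -4.06466210e+01,
        1.71601516e-02,  9.05526424e-03, -3.52220491e-05]), 'tcp_pos': array([178.17269383, 624.70023705, 252.52037513]), 'eef_rot': array([[-9.61664404e-01,  2.74228894e-01, -2.96809874e-04],
       [ 2.74229033e-01,  9.61663337e-01, -1.43645551e-03],
       [-1.08486431e-04, -1.46278201e-03, -9.99998924e-01]]), 'contact_force': array([ 0.12330418,  0.36505177, -0.32057815]), 'moment': array([ 0.01410365, -0.00319309, -0.00680834]), 'gripper_force': 0.0, 'gripper_width': 85.46538631780963}
```

View pics/top0.png

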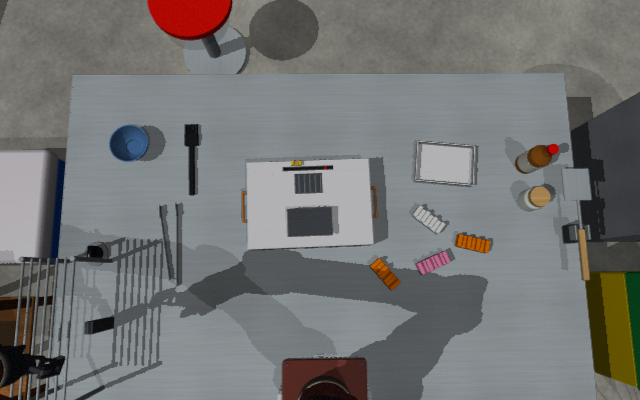

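View pics/side0.png

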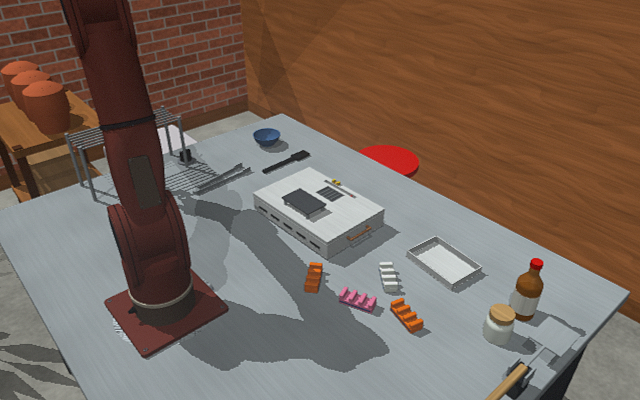

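The top view shows the warmer at about (310,203), its plate at (310,221), window at (309,183), fork at (297,163), and the white rest at (429,219). The bystanders lie clear of these. The side view agrees.

```bash
cat > h.py <<'E'
import numpy as np,cv2
def px2w(s,u,v,z):
    T=s["cam_to_world"]; d=T[:3,:3]@np.array([(u-s["cx"])/s["fx"],(v-s["cy"])/s["fy"],1]); o=T[:3,3]
    return (o+d*(z-o[2])/d[2])
def w2px(s,p):
    T=s["cam_to_world"]; c=T[:3,:3].T@(np.array(p)-T[:3,3]); return s["cx"]+s["fx"]*c[0]/c[2],s["cy"]+s["fy"]*c[1]/c[2]
E
python3 - <<'E'
import pickle,cv2,numpy as np
from h import *
s=pickle.load(open("top0.pkl","rb"));im=s["img"]
c=im[145:260,235:455]; cv2.imwrite("pics/c0.png",cv2.resize(c,None,fx=3.6,fy=3.6,interpolation=cv2.INTER_CUBIC))
g=im.max(2)
m=(g<90).astype(np.uint8); m[:200]=0;m[240:]=0;m[:,:280]=0;m[:,340:]=0
def rect(m,z):
    cs,_=cv2.findContours(m,0,1);k=max(cs,key=cv2.contourArea)
    P=np.array([px2w(s,*p[0],z)[:2] for p in k],np.float32); r=cv2.minAreaRect(P); print(r,cv2.boundingRect(k)); return r
rect(m,95)
hsv=cv2.cvtColor(im,cv2.COLOR_BGR2HSV)
m=((g>190)&(hsv[...,1]<25)).astype(np.uint8); m2=m.copy(); m2[:,:405]=0;m2[:,455:]=0;m2[:200]=0;m2[240:]=0
m2=cv2.morphologyEx(m2,cv2.MORPH_CLOSE,np.ones((7,7)));rect(m2,20)
m3=m.copy();m3[:,:235]=0;m3[:,385:]=0;rect(m3,70)
E
```

```text
((484.27496337890625, 32.82271957397461), (75.05876159667969, 118.81624603271484), 2.0058765411376953) (287, 207, 46, 30)Traceback (most recent call last):
  File "<stdin>", line 13, in <module>
  File "<stdin>", line 8, in rect
ValueError: max() iterable argument is empty
```

View pics/c0.png

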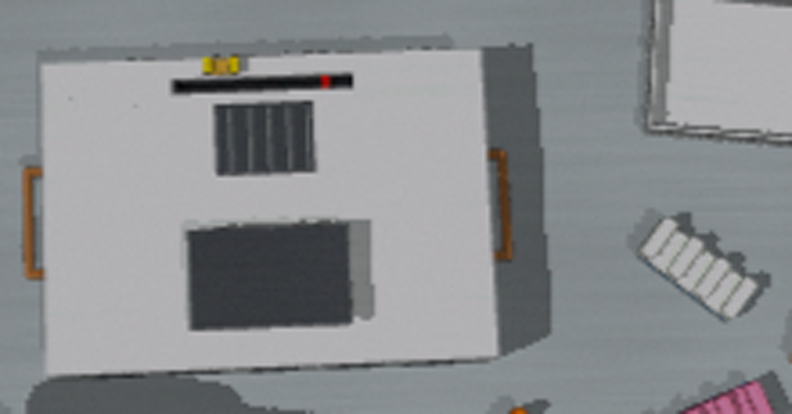

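The crop shows the rest's top centred near full-image (429,219), at 52° or so. It also shows the window at (308,183), pointer at (325.5,168) and fork at (296.7,163).

```bash
cat >> h.py <<'E'
def go(p,ang=None):
    """print tool-frame shift fractions to reach TCP p with tool x at world angle ang"""
    from workcell import observe,finger_overhang
    o=observe();R=o["eef_rot"]; d=R.T@(np.array(p)-o["tcp_pos"])
    a=np.degrees(np.arctan2(R[1,0],R[0,0])); print("at",o["tcp_pos"].round(1),"ang",round(a,2),"t",o["time_s"],"over",finger_overhang() if callable(finger_overhang) else finger_overhang,"F",o["contact_force"].round(1))
    if ang is not None:
        c,s=np.cos(np.radians(ang)),np.sin(np.radians(ang)); Rt=np.array([[c,s,0],[s,-c,0],[0,0,-1]])
        rv=np.degrees(cv2.Rodrigues(R.T@Rt)[0].ravel()); print("turn/30",(rv/30).round(4))
    print("shift/300",(d/300).round(4))
E
python3 - <<'E'
import pickle
from h import *
s=pickle.load(open("top0.pkl","rb"))
f=lambda a,z:px2w(s,235+a[0]/3.6-.4,145+a[1]/3.6-.4,z)
r=[f(a,30) for a in [(668,216),(640,252),(727,320),(757,285)]]
c=np.mean(r,0);d=(r[0]+r[1]-r[2]-r[3]);print("rest",c,np.degrees(np.arctan2(d[1],d[0])),np.linalg.norm(d)/2,np.linalg.norm(r[0]-r[1]),np.linalg.norm(c[:2]))
for n,a,z in(("win",(264.5,138),67),("ptr",(326,82),67),("fork",(222,66),78),("plate",(270,277),95)):print(n,f(a,z))
b=[f(a,70) for a in [(40,65),(482,50),(498,357),(47,375)]];print("box",np.mean(b,0),np.round(b))
go([470,280,250],60)
E
```

```text
rest [ 493.89558314 -302.84090497   30.        ] 50.555841997681775 86.65910605266235 36.90336102154686 579.3491699928286
win [594.19640715  36.77191119  67.        ]
ptr [637.9514833  -11.18271417  67.        ]
fork [648.64965885  68.76215518  78.        ]
plate [483.35576611  32.98444856  95.        ]
box [538.06038731  34.88887768  70.        ] [[ 653.  209.   70.]
 [ 662. -133.   70.]
 [ 424. -138.   70.]
 [ 414.  201.   70.]]
at [178.2 624.7 252.5] ang 164.08 t 0.1 over 22.0 F [ 0.1  0.4 -0.3]
turn/30 [-1.8000e-03  2.7000e-03  3.4695e+00]
shift/300 [-1.2506 -0.8382  0.0098]
```

Call:
apply_moves([
  {"x":-0.13,"y":-0.09,"z":0,"rx":0,"ry":0,"rz":0.12,"hand":1},
  {"x":-0.25,"y":-0.17,"z":0,"rx":0,"ry":0,"rz":0.25,"hand":1},
  {"x":-0.37,"y":-0.25,"z":0,"rx":0,"ry":0,"rz":0.37,"hand":1},
  {"x":-0.5,"y":-0.33,"z":0,"rx":0,"ry":0,"rz":0.5,"hand":1},
  {"x":-0.62,"y":-0.42,"z":0,"rx":0,"ry":0,"rz":0.62,"hand":1},
  {"x":-0.75,"y":-0.5,"z":0,"rx":0,"ry":0,"rz":0.75,"hand":1},
  {"x":-0.87,"y":-0.58,"z":0,"rx":0,"ry":0,"rz":0.87,"hand":1},
  {"x":-1,"y":-0.67,"z":0,"rx":0,"ry":0,"rz":1,"hand":1},
  {"x":-1,"y":-0.67,"z":0,"rx":0,"ry":0,"rz":1,"hand":1},
  {"x":-1,"y":-0.67,"z":0,"rx":0,"ry":0,"rz":1,"hand":1},
])

```text
time_s: 0.93
tcp_pos: [416.2, 343.3, 253.5]
eef_rot: [[-0.689, 0.725, 0.001], [0.725, 0.689, -0.002], [-0.002, -0.0, -1.0]]
contact_force: [0.1, 0.1, -0.3]
gripper_width: 85.2
gripper_force: 0.0
```

```bash
python3 -c "
from h import *
go([525,150,250],100)
go([494,-303,250],50.5)"
```

```text
at [416.2 343.3 253.5] ang 133.53 t 0.9333 over 22.0 F [ 0.1  0.1 -0.3]
turn/30 [1.1000e-03 4.1000e-03 1.1177e+00]
shift/300 [-0.7168 -0.1807  0.0131]
at [416.2 343.3 253.5] ang 133.53 t 0.9333 over 22.0 F [ 0.1  0.1 -0.3]
turn/30 [0.003  0.0036 2.7677]
shift/300 [-1.7404 -1.2957  0.0155]
```

Call:
apply_moves([
  {"x":-0.4,"y":-0.1,"z":0,"rx":0,"ry":0,"rz":0.5,"hand":1},
  {"x":-0.4,"y":-0.1,"z":0,"rx":0,"ry":0,"rz":0.5,"hand":1},
  {"x":-0.4,"y":-0.1,"z":0,"rx":0,"ry":0,"rz":0.5,"hand":1},
  {"x":-0.8,"y":-0.25,"z":0,"rx":0,"ry":0,"rz":1,"hand":1},
  {"x":-0.8,"y":-0.25,"z":0,"rx":0,"ry":0,"rz":1,"hand":1},
  {"x":-0.8,"y":-0.25,"z":0,"rx":0,"ry":0,"rz":1,"hand":1},
  {"x":-0.8,"y":-0.25,"z":0,"rx":0,"ry":0,"rz":1,"hand":1},
])

```text
time_s: 1.52
tcp_pos: [527.0, 116.4, 253.6]
eef_rot: [[-0.233, 0.973, 0.001], [0.973, 0.233, -0.003], [-0.003, 0.001, -1.0]]
contact_force: [0.1, -0.2, -1.0]
gripper_width: 85.4
gripper_force: 0.0
```

```bash
python3 -c "
from h import *
go([494,-303,250],50.5)"
```

```text
at [527.  116.4 253.6] ang 103.47 t 1.5167 over 22.0 F [ 0.1 -0.2 -1. ]
turn/30 [0.0039 0.0043 1.7655]
shift/300 [-1.3341 -0.4325  0.0155]
```

Call:
apply_moves([
  {"x":-0.5,"y":-0.16,"z":0,"rx":0,"ry":0,"rz":0.5,"hand":1},
  {"x":-0.5,"y":-0.16,"z":0,"rx":0,"ry":0,"rz":0.5,"hand":1},
  {"x":-0.5,"y":-0.16,"z":0,"rx":0,"ry":0,"rz":0.5,"hand":1},
  {"x":-1,"y":-0.33,"z":0,"rx":0,"ry":0,"rz":1,"hand":1},
  {"x":-1,"y":-0.33,"z":0,"rx":0,"ry":0,"rz":1,"hand":1},
  {"x":-1,"y":-0.33,"z":0,"rx":0,"ry":0,"rz":1,"hand":1},
  {"x":-1,"y":-0.33,"z":0,"rx":0,"ry":0,"rz":1,"hand":1},
  {"x":-1,"y":-0.33,"z":0,"rx":0,"ry":0,"rz":1,"hand":1},
])

```text
time_s: 2.18
tcp_pos: [500.4, -194.5, 253.6]
eef_rot: [[0.277, 0.961, 0.0], [0.961, -0.277, -0.001], [-0.001, 0.001, -1.0]]
contact_force: [-0.2, -0.5, 0.7]
gripper_width: 85.6
gripper_force: 0.0
```

```bash
python3 -c "
from h import *
go([494,-303,190],50.5)"
```

```text
at [ 500.4 -194.5  253.6] ang 73.9 t 2.1833 over 22.0 F [-0.2 -0.5  0.7]
turn/30 [0.0015 0.0012 0.78  ]
shift/300 [-0.3533  0.0798  0.2123]
```

Call:
apply_moves([
  {"x":-0.353,"y":0.08,"z":0.21,"rx":0,"ry":0,"rz":0.78,"hand":1},
  {"x":-0.353,"y":0.08,"z":0.21,"rx":0,"ry":0,"rz":0.78,"hand":1},
  {"x":-0.353,"y":0.08,"z":0.21,"rx":0,"ry":0,"rz":0.78,"hand":1},
  {"x":-0.353,"y":0.08,"z":0.21,"rx":0,"ry":0,"rz":0.78,"hand":1},
  {"x":-0.353,"y":0.08,"z":0.21,"rx":0,"ry":0,"rz":0.78,"hand":1},
])

```text
time_s: 2.6
tcp_pos: [494.0, -300.3, 188.6]
eef_rot: [[0.638, 0.77, -0.004], [0.77, -0.638, -0.001], [-0.003, -0.003, -1.0]]
contact_force: [0.2, 1.9, 0.1]
gripper_width: 85.4
gripper_force: 0.0
```

```bash
python3 - <<'E'
from h import *
from workcell import snapshot
import pickle
s=snapshot("wrist");cv2.imwrite("pics/w1.png",s["img"]);pickle.dump(s,open("w1.pkl","wb"))
go([494,-303,26],50.5)
print(w2px(s,[494,-303,30]),s["cam_to_world"].round(2))
E
```

```text
at [ 495.3 -298.7  189.5] ang 50.68 t 2.65 over 22.0 F [ 0.5 -0.1 -0.3]
turn/30 [-0.0029  0.0028  0.0061]
shift/300 [-0.0131  0.0065  0.5451]
(np.float64(322.5226923832161), np.float64(188.04981143773878)) [[ 7.7000e-01 -6.1000e-01 -1.7000e-01  5.3635e+02]
 [-6.4000e-01 -7.4000e-01 -2.0000e-01 -2.5014e+02]
 [-0.0000e+00  2.6000e-01 -9.6000e-01  3.0783e+02]
 [ 0.0000e+00  0.0000e+00  0.0000e+00  1.0000e+00]]
```

View pics/w1.png

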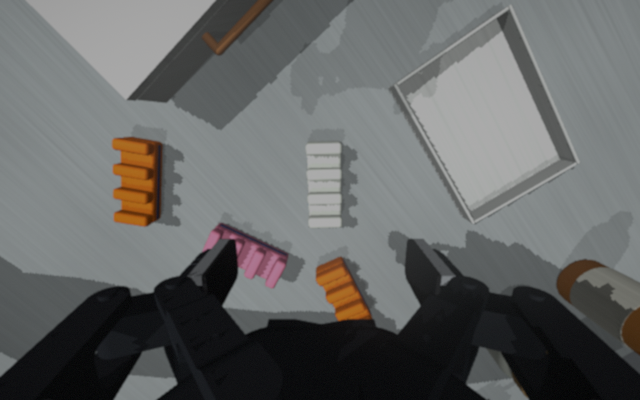

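The wrist view shows the white rest at (324,186), almost upright in the image. Its neighbours are clear of the pads.

```bash
python3 - <<'E'
from h import *
import pickle
s=pickle.load(open("w1.pkl","rb"))
r=[px2w(s,*a,30) for a in [(307,143.5),(341,143.5),(308,221),(341.5,221)]]
c=np.mean(r,0);d=r[0]+r[1]-r[2]-r[3];print(c,np.degrees(np.arctan2(d[1],d[0])),np.linalg.norm(d)/2,np.linalg.norm(r[0]-r[1]))
go([c[0],c[1],26],np.degrees(np.arctan2(d[1],d[0])))
E
```

```text
[ 498.35044684 -300.70121652   30.        ] 51.11668729948257 80.49258375274428 33.22174541630867
at [ 495.3 -298.7  189.5] ang 50.68 t 2.65 over 22.0 F [ 0.5 -0.1 -0.3]
turn/30 [-0.0029  0.0027 -0.0144]
shift/300 [0.002  0.0129 0.5451]
```

```bash
python3 - <<'E'
from h import *
go([495.5,-303,26],51)
E
```

```text
at [ 495.3 -298.7  189.5] ang 50.68 t 2.65 over 22.0 F [ 0.5 -0.1 -0.3]
turn/30 [-0.0029  0.0027 -0.0105]
shift/300 [-0.01    0.0104  0.5451]
```

Call:
apply_moves([
  {"x":-0.01,"y":0.01,"z":0.12,"rx":0,"ry":0,"rz":-0.01,"hand":0.7},
  {"x":-0.01,"y":0.01,"z":0.24,"rx":0,"ry":0,"rz":-0.01,"hand":0.7},
  {"x":-0.01,"y":0.01,"z":0.36,"rx":0,"ry":0,"rz":-0.01,"hand":0.7},
  {"x":-0.01,"y":0.01,"z":0.44,"rx":0,"ry":0,"rz":-0.01,"hand":0.7},
  {"x":-0.01,"y":0.01,"z":0.5,"rx":0,"ry":0,"rz":-0.01,"hand":0.7},
  {"x":-0.01,"y":0.01,"z":0.53,"rx":0,"ry":0,"rz":-0.01,"hand":0.7},
  {"x":-0.01,"y":0.01,"z":0.538,"rx":0,"ry":0,"rz":-0.01,"hand":0.7},
  {"x":-0.01,"y":0.01,"z":0.538,"rx":0,"ry":0,"rz":-0.01,"hand":0.7},
  {"x":-0.01,"y":0.01,"z":0.538,"rx":0,"ry":0,"rz":-0.01,"hand":0.7},
])

```text
time_s: 3.4
tcp_pos: [497.3, -302.7, 30.4]
eef_rot: [[0.628, 0.778, 0.002], [0.778, -0.628, -0.0], [0.001, 0.002, -1.0]]
contact_force: [-0.3, 0.1, 0.3]
gripper_width: 72.7
gripper_force: 0.0
```

Call:
apply_moves([
  {"x":0,"y":0,"z":0,"rx":0,"ry":0,"rz":0,"hand":0.2},
  {"x":0,"y":0,"z":0,"rx":0,"ry":0,"rz":0,"hand":-0.1},
  {"x":0,"y":0,"z":0,"rx":0,"ry":0,"rz":0,"hand":-1},
  {"x":0,"y":0,"z":0,"rx":0,"ry":0,"rz":0,"hand":-1},
  {"x":0,"y":0,"z":0,"rx":0,"ry":0,"rz":0,"hand":-1},
  {"x":0,"y":0,"z":0,"rx":0,"ry":0,"rz":0,"hand":-1},
  {"x":0,"y":0,"z":0,"rx":0,"ry":0,"rz":0,"hand":-1},
  {"x":0,"y":0,"z":0,"rx":0,"ry":0,"rz":0,"hand":-1},
])

```text
time_s: 4.07
tcp_pos: [496.7, -303.0, 30.0]
eef_rot: [[0.63, 0.777, 0.001], [0.777, -0.63, -0.0], [0.001, 0.001, -1.0]]
contact_force: [-1.2, 1.6, 7.1]
gripper_width: 34.6
gripper_force: 60.4
```

Call:
apply_moves([
  {"x":0,"y":0,"z":-0.05,"rx":0,"ry":0,"rz":0,"hand":-1},
  {"x":0,"y":0,"z":-0.12,"rx":0,"ry":0,"rz":0,"hand":-1},
  {"x":0,"y":0,"z":-0.22,"rx":0,"ry":0,"rz":0,"hand":-1},
  {"x":0,"y":0,"z":-0.33,"rx":0,"ry":0,"rz":0,"hand":-1},
  {"x":0,"y":0,"z":-0.44,"rx":0,"ry":0,"rz":0,"hand":-1},
  {"x":0,"y":0,"z":-0.5,"rx":0,"ry":0,"rz":0,"hand":-1},
  {"x":0,"y":0,"z":-0.5,"rx":0,"ry":0,"rz":0,"hand":-1},
  {"x":0,"y":0,"z":-0.5,"rx":0,"ry":0,"rz":0,"hand":-1},
])

```text
time_s: 4.73
tcp_pos: [496.5, -303.0, 180.4]
eef_rot: [[0.63, 0.777, 0.002], [0.777, -0.63, -0.0], [0.001, 0.002, -1.0]]
contact_force: [-0.3, 0.3, -2.5]
gripper_width: 34.6
gripper_force: 60.4
```

```bash
python3 - <<'E'
from h import *
go([483.7,32.9,180],92)
E
```

```text
at [ 496.5 -303.   180.4] ang 50.98 t 4.7333 over 22.0 F [-0.3  0.3 -2.5]
turn/30 [ 4.5000e-03 -1.2000e-03 -1.3674e+00]
shift/300 [ 0.8432 -0.7381  0.001 ]
```

Call:
apply_moves([
  {"x":0.04,"y":-0.03,"z":0,"rx":0,"ry":0,"rz":-0.06,"hand":-1},
  {"x":0.12,"y":-0.1,"z":0,"rx":0,"ry":0,"rz":-0.16,"hand":-1},
  {"x":0.21,"y":-0.18,"z":0,"rx":0,"ry":0,"rz":-0.27,"hand":-1},
  {"x":0.3,"y":-0.26,"z":0,"rx":0,"ry":0,"rz":-0.38,"hand":-1},
  {"x":0.39,"y":-0.34,"z":0,"rx":0,"ry":0,"rz":-0.49,"hand":-1},
  {"x":0.48,"y":-0.42,"z":0,"rx":0,"ry":0,"rz":-0.6,"hand":-1},
  {"x":0.57,"y":-0.5,"z":0,"rx":0,"ry":0,"rz":-0.7,"hand":-1},
  {"x":0.66,"y":-0.58,"z":0,"rx":0,"ry":0,"rz":-0.8,"hand":-1},
  {"x":0.74,"y":-0.65,"z":0,"rx":0,"ry":0,"rz":-0.9,"hand":-1},
  {"x":0.8,"y":-0.7,"z":0,"rx":0,"ry":0,"rz":-1,"hand":-1},
  {"x":0.83,"y":-0.73,"z":0,"rx":0,"ry":0,"rz":-1,"hand":-1},
  {"x":0.843,"y":-0.738,"z":0,"rx":0,"ry":0,"rz":-1,"hand":-1},
])

```text
time_s: 5.73
tcp_pos: [482.0, 35.6, 177.8]
eef_rot: [[0.153, 0.988, -0.002], [0.988, -0.153, -0.0], [-0.001, -0.002, -1.0]]
contact_force: [0.4, -0.5, -1.5]
gripper_width: 34.6
gripper_force: 60.3
```

Call:
apply_moves([
  {"x":0,"y":0,"z":0,"rx":0,"ry":0,"rz":-0.2,"hand":-1},
  {"x":0,"y":0,"z":0,"rx":0,"ry":0,"rz":-0.367,"hand":-1},
  {"x":0,"y":0,"z":0,"rx":0,"ry":0,"rz":-0.367,"hand":-1},
  {"x":0,"y":0,"z":0,"rx":0,"ry":0,"rz":-0.367,"hand":-1},
])

```text
time_s: 6.07
tcp_pos: [483.0, 32.0, 178.3]
eef_rot: [[-0.03, 1.0, -0.001], [1.0, 0.03, -0.001], [-0.001, -0.001, -1.0]]
contact_force: [0.1, 0.2, -2.1]
gripper_width: 34.2
gripper_force: 60.2
```

```bash
python3 - <<'E'
from h import *
from workcell import snapshot
import pickle
s=snapshot("wrist");cv2.imwrite("pics/w2.png",s["img"]);pickle.dump(s,open("w2.pkl","wb"))
go([483.7,32.9,125.5],92)
f=lambda p:np.round(w2px(s,p),1)
print(f([594.2,36.8,67]),f([484,33,95]))
E
```

```text
at [483.1  32.2 178.5] ang 91.73 t 6.1167 over 22.0 F [ 0.4  0.7 -2.2]
turn/30 [-0.0017  0.001  -0.009 ]
shift/300 [0.0024 0.0024 0.1766]
[451.7 197.4] [322.8 207.8]
```

View pics/w2.png

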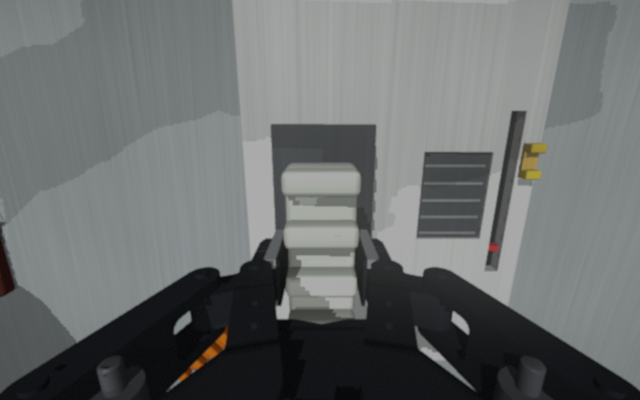

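The rest is held straight over the plate. The window is centred at (454,194), its corners being (425,152), (492,153), (481,238) and (418,237). The red pointer is at (494,247), the prong tops at (538,147) and (532,175), and the far edge of the plate at row 125.

```bash
python3 - <<'E'
from h import *
import pickle
s=pickle.load(open("w2.pkl","rb"))
f=lambda u,v,z:px2w(s,u,v,z).round(1)
print("rest end",f(321,168,178),f(321,172,178),f(283,180,178),f(359,180,178))
P=[f(*a,70) for a in [(425,152),(492,153),(481,238),(418,237)]];print("win",P,np.mean(P,0))
print("ptr",f(494,247,67),"prong",f(538,147,80),f(532,175,80),"plate far",f(272,125,95),f(376,125,95))
im=s["img"]
r=im[235:262,484:505].astype(int); m=(r[...,2]>150)&(r[...,1]<80); v,u=np.nonzero(m); print("red",u.mean()+484,v.mean()+235,f(u.mean()+484,v.mean()+235,67))
y=im[130:190,515:560].astype(int); m=((y[...,2]>150)&(y[...,0]<60)&(y[...,1]>130)).astype(np.uint8); print(cv2.connectedComponentsWithStats(m)[2:])
E
```

```text
rest end [481.3  77.3 178. ] [481.3  75.6 178. ] [464.9  71.5 178. ] [498.   72.5 178. ]
win [array([565.3,  74.8,  70. ]), array([619.5,  75.7,  70. ]), array([624.1,   1.6,  70. ]), array([568.7,   0.8,  70. ])] [594.4    38.225  70.   ]
ptr [639.2  -8.   67. ] prong [647.9  82.3  80. ] [648.3  60.5  80. ] plate far [446.4  92.7  95. ] [519.3  95.   95. ]
red 493.0 247.5 [638.4  -8.5  67. ]
(array([[   0,    0,   45,   60, 2543],
       [  18,   15,   13,    6,   71],
       [  12,   41,   13,    7,   86]], dtype=int32), array([[22.08847818, 29.34290208],
       [23.91549296, 17.50704225],
       [17.80232558, 44.04651163]]))
```

Call:
apply_moves([
  {"x":0.003,"y":0.003,"z":0.05,"rx":0,"ry":0,"rz":-0.01,"hand":-1},
  {"x":0.003,"y":0.003,"z":0.1,"rx":0,"ry":0,"rz":-0.01,"hand":-1},
  {"x":0.003,"y":0.003,"z":0.14,"rx":0,"ry":0,"rz":-0.01,"hand":-1},
  {"x":0.003,"y":0.003,"z":0.16,"rx":0,"ry":0,"rz":-0.01,"hand":-1},
  {"x":0.003,"y":0.003,"z":0.168,"rx":0,"ry":0,"rz":-0.01,"hand":-1},
  {"x":0.003,"y":0.003,"z":0.171,"rx":0,"ry":0,"rz":-0.01,"hand":-1},
  {"x":0.003,"y":0.003,"z":0.171,"rx":0,"ry":0,"rz":-0.01,"hand":-1},
  {"x":0.003,"y":0.003,"z":0.171,"rx":0,"ry":0,"rz":-0.01,"hand":-1},
])

```text
time_s: 6.78
tcp_pos: [484.6, 34.0, 128.2]
eef_rot: [[-0.039, 0.999, 0.001], [0.999, 0.039, 0.0], [0.0, 0.001, -1.0]]
contact_force: [-0.7, 0.5, -1.5]
gripper_width: 34.6
gripper_force: 60.4
```

Call:
apply_moves([
  {"x":0,"y":0,"z":0.003,"rx":0,"ry":0,"rz":0,"hand":-1},
  {"x":0,"y":0,"z":0.004,"rx":0,"ry":0,"rz":0,"hand":-1},
  {"x":0,"y":0,"z":0.004,"rx":0,"ry":0,"rz":0,"hand":-1},
  {"x":0,"y":0,"z":0.004,"rx":0,"ry":0,"rz":0,"hand":-1},
])

```text
time_s: 7.12
tcp_pos: [484.2, 34.0, 126.6]
eef_rot: [[-0.04, 0.999, 0.0], [0.999, 0.04, 0.0], [0.0, 0.0, -1.0]]
contact_force: [-0.1, -0.6, -1.4]
gripper_width: 34.8
gripper_force: 60.4
```

Call:
apply_moves([
  {"x":-0.003,"y":0,"z":0.003,"rx":0,"ry":0,"rz":0,"hand":-1},
  {"x":-0.003,"y":0,"z":0.004,"rx":0,"ry":0,"rz":0,"hand":-1},
  {"x":-0.003,"y":0,"z":0.004,"rx":0,"ry":0,"rz":0,"hand":-1},
])

```text
time_s: 7.37
tcp_pos: [484.2, 33.0, 125.1]
eef_rot: [[-0.04, 0.999, -0.0], [0.999, 0.04, -0.0], [-0.0, -0.0, -1.0]]
contact_force: [-0.5, 0.1, -1.9]
gripper_width: 34.9
gripper_force: 60.4
```

Call:
apply_moves([
  {"x":0,"y":0,"z":0.002,"rx":0,"ry":0,"rz":0,"hand":-1},
  {"x":0,"y":0,"z":0.003,"rx":0,"ry":0,"rz":0,"hand":-1},
  {"x":0,"y":0,"z":0.003,"rx":0,"ry":0,"rz":0,"hand":-1},
])

```text
time_s: 7.62
tcp_pos: [484.3, 33.0, 124.9]
eef_rot: [[-0.04, 0.999, -0.0], [0.999, 0.04, 0.0], [0.0, -0.0, -1.0]]
contact_force: [-4.6, -0.9, 8.0]
gripper_width: 34.6
gripper_force: 61.5
```

Call:
apply_moves([
  {"x":0,"y":0,"z":0,"rx":0,"ry":0,"rz":0,"hand":-0.12},
  {"x":0,"y":0,"z":0,"rx":0,"ry":0,"rz":0,"hand":0},
  {"x":0,"y":0,"z":0,"rx":0,"ry":0,"rz":0,"hand":0.2},
  {"x":0,"y":0,"z":0,"rx":0,"ry":0,"rz":0,"hand":0.5},
  {"x":0,"y":0,"z":0,"rx":0,"ry":0,"rz":0,"hand":0.5},
  {"x":0,"y":0,"z":-0.1,"rx":0,"ry":0,"rz":0,"hand":0.5},
  {"x":0,"y":0,"z":-0.2,"rx":0,"ry":0,"rz":0,"hand":0.5},
  {"x":0,"y":0,"z":-0.3,"rx":0,"ry":0,"rz":0,"hand":0.5},
  {"x":0,"y":0,"z":-0.3,"rx":0,"ry":0,"rz":0,"hand":0.5},
  {"x":0,"y":0,"z":-0.3,"rx":0,"ry":0,"rz":0,"hand":0.5},
])

```text
time_s: 8.45
tcp_pos: [485.2, 33.3, 215.8]
eef_rot: [[-0.04, 0.999, 0.003], [0.999, 0.04, 0.002], [0.002, 0.003, -1.0]]
contact_force: [-0.5, 0.3, -1.2]
gripper_width: 63.7
gripper_force: 0.0
```

```bash
python3 - <<'E'
from h import *
from workcell import snapshot
import pickle
s=snapshot("wrist");cv2.imwrite("pics/w3.png",s["img"]);pickle.dump(s,open("w3.pkl","wb"))
go([594.5,37.5,150],92)
E
```

```text
at [484.4  33.3 214.4] ang 92.3 t 8.5 over 22.0 F [ 0.1  1.2 -0. ]
turn/30 [ 0.0015 -0.0013  0.0101]
shift/300 [-0.0008  0.3672  0.2151]
```

View pics/w3.png

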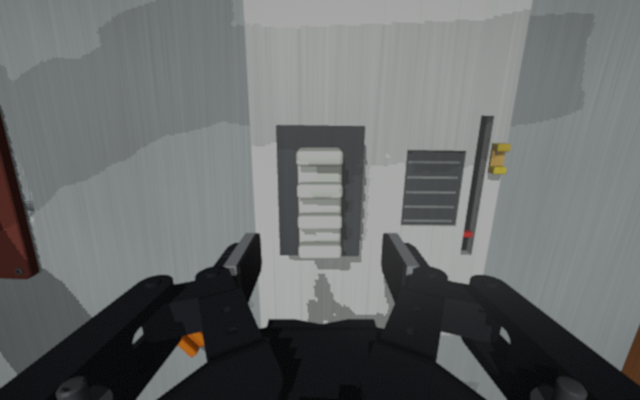

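The rest stands upright on the plate, its top running from about (321,149) to (321,256); the plate covers rows 126–255, columns 278–364.

```bash
python3 - <<'E'
from h import *
import pickle
s=pickle.load(open("w3.pkl","rb"))
f=lambda u,v,z:px2w(s,u,v,z).round(1)
print("rest",f(298,152,125),f(343,152,125),f(298,243,125),f(343,243,125),f(320,258,95),f(320,149,113))
print("plate",[f(*a,95) for a in[(278,126),(364,127),(279,255),(362,255)]])
P=[f(*a,70) for a in [(407,150),(466,151),(457,225),(402,223)]];print("win",np.mean(P,0),P)
im=s["img"]
def bl(v0,v1,u0,u1,fn,z):
    r=im[v0:v1,u0:u1].astype(int);m=fn(r).astype(np.uint8);n,_,st,c=cv2.connectedComponentsWithStats(m)
    for i in range(1,n): 
        if st[i,4]>8: print(st[i,4],c[i]+[u0,v0],f(*(c[i]+[u0,v0]),z))
bl(215,250,455,485,lambda r:(r[...,2]>150)&(r[...,1]<90),67)
bl(130,185,480,520,lambda r:(r[...,2]>150)&(r[...,0]<60)&(r[...,1]>130),80)
E
```

```text
rest [466.5  74.9 125. ] [500.   76.3 125. ] [467.9   1.4 125. ] [504.5   2.8 125. ] [486.9 -27.   95. ] [482.8  76.6 113. ]
plate [array([447.3,  92.4,  95. ]), array([518.8,  94.5,  95. ]), array([448.3, -25.4,  95. ]), array([526.4, -22.4,  95. ])]
win [594.55   38.675  70.   ] [array([564.8,  74.8,  70. ]), array([620.5,  76.1,  70. ]), array([624.4,   1.9,  70. ]), array([568.5,   1.9,  70. ])]
23 [467.34782609 233.95652174] [638.3  -8.5  67. ]
40 [504.25 146.75] [649.2  82.1  80. ]
59 [499.08474576 169.66101695] [648.8  61.2  80. ]
```

```bash
python3 - <<'E'
from h import *
go([595.2,18,120],92)
E
```

```text
at [484.4  33.3 214.4] ang 92.3 t 8.5 over 22.0 F [ 0.1  1.2 -0. ]
turn/30 [ 0.0015 -0.0013  0.0101]
shift/300 [-0.0659  0.3668  0.315 ]
```

Call:
apply_moves([
  {"x":-0.03,"y":0.12,"z":0,"rx":0,"ry":0,"rz":0,"hand":-1},
  {"x":-0.066,"y":0.25,"z":0,"rx":0,"ry":0,"rz":0.01,"hand":-1},
  {"x":-0.066,"y":0.367,"z":0,"rx":0,"ry":0,"rz":0.01,"hand":-1},
  {"x":-0.066,"y":0.367,"z":0.1,"rx":0,"ry":0,"rz":0.01,"hand":-1},
  {"x":-0.066,"y":0.367,"z":0.2,"rx":0,"ry":0,"rz":0.01,"hand":-1},
  {"x":-0.066,"y":0.367,"z":0.28,"rx":0,"ry":0,"rz":0.01,"hand":-1},
  {"x":-0.066,"y":0.367,"z":0.33,"rx":0,"ry":0,"rz":0.01,"hand":-1},
  {"x":-0.066,"y":0.367,"z":0.36,"rx":0,"ry":0,"rz":0.01,"hand":-1},
  {"x":-0.066,"y":0.367,"z":0.375,"rx":0,"ry":0,"rz":0.01,"hand":-1},
  {"x":-0.066,"y":0.367,"z":0.375,"rx":0,"ry":0,"rz":0.01,"hand":-1},
  {"x":-0.066,"y":0.367,"z":0.375,"rx":0,"ry":0,"rz":0.01,"hand":-1},
])

```text
time_s: 9.42
tcp_pos: [595.3, 17.6, 102.3]
eef_rot: [[-0.035, 0.999, 0.001], [0.999, 0.035, -0.0], [-0.0, 0.001, -1.0]]
contact_force: [-0.2, -0.2, 0.4]
gripper_width: 0.0
gripper_force: 0.0
```

Call:
apply_moves([
  {"x":0,"y":0,"z":0.01,"rx":0,"ry":0,"rz":0,"hand":-1},
  {"x":0,"y":0,"z":0.02,"rx":0,"ry":0,"rz":0,"hand":-1},
  {"x":0,"y":0,"z":0.025,"rx":0,"ry":0,"rz":0,"hand":-1},
  {"x":0,"y":0,"z":0.025,"rx":0,"ry":0,"rz":0,"hand":-1},
])

```text
time_s: 9.75
tcp_pos: [595.0, 17.8, 94.3]
eef_rot: [[-0.035, 0.999, -0.0], [0.999, 0.035, 0.0], [0.0, -0.0, -1.0]]
contact_force: [-0.2, -0.1, -0.2]
gripper_width: -0.1
gripper_force: 0.0
```

Call:
apply_moves([
  {"x":0,"y":0,"z":0.005,"rx":0,"ry":0,"rz":0,"hand":-1},
  {"x":0,"y":0,"z":0.01,"rx":0,"ry":0,"rz":0,"hand":-1},
  {"x":0,"y":0,"z":0.012,"rx":0,"ry":0,"rz":0,"hand":-1},
  {"x":0,"y":0,"z":0.012,"rx":0,"ry":0,"rz":0,"hand":-1},
])

```text
time_s: 10.08
tcp_pos: [594.9, 17.7, 90.6]
eef_rot: [[-0.035, 0.999, -0.0], [0.999, 0.035, -0.0], [-0.0, -0.0, -1.0]]
contact_force: [-0.5, -0.3, 0.1]
gripper_width: -0.6
gripper_force: 0.0
```

Call:
apply_moves([
  {"x":0,"y":0,"z":0.003,"rx":0,"ry":0,"rz":0,"hand":-1},
  {"x":0,"y":0,"z":0.003,"rx":0,"ry":0,"rz":0,"hand":-1},
  {"x":0,"y":0,"z":0.003,"rx":0,"ry":0,"rz":0,"hand":-1},
])

```text
time_s: 10.33
tcp_pos: [595.0, 17.7, 89.8]
eef_rot: [[-0.035, 0.999, -0.0], [0.999, 0.035, -0.0], [-0.0, -0.0, -1.0]]
contact_force: [-0.4, -0.3, 0.4]
gripper_width: 0.3
gripper_force: 0.0
```

Call:
apply_moves([
  {"x":0,"y":0,"z":0.003,"rx":0,"ry":0,"rz":0,"hand":-1},
  {"x":0,"y":0,"z":0.005,"rx":0,"ry":0,"rz":0,"hand":-1},
  {"x":0,"y":0,"z":0.005,"rx":0,"ry":0,"rz":0,"hand":-1},
])

```text
time_s: 10.58
tcp_pos: [595.2, 17.7, 88.5]
eef_rot: [[-0.035, 0.999, 0.0], [0.999, 0.035, 0.0], [0.0, 0.0, -1.0]]
contact_force: [-1.1, 0.3, 3.2]
gripper_width: -0.2
gripper_force: 1.9
```

Call:
apply_moves([
  {"x":0,"y":0,"z":0.003,"rx":0,"ry":0,"rz":0,"hand":-1},
  {"x":0,"y":0,"z":0.003,"rx":0,"ry":0,"rz":0,"hand":-1},
  {"x":0,"y":0,"z":0.003,"rx":0,"ry":0,"rz":0,"hand":-1},
])

```text
time_s: 10.83
tcp_pos: [595.2, 17.7, 87.9]
eef_rot: [[-0.035, 0.999, 0.0], [0.999, 0.035, 0.0], [0.0, 0.0, -1.0]]
contact_force: [-2.3, 0.4, 7.2]
gripper_width: -0.0
gripper_force: 3.4
```

Call:
apply_moves([
  {"x":0,"y":0,"z":0.003,"rx":0,"ry":0,"rz":0,"hand":-1},
  {"x":0,"y":0,"z":0.005,"rx":0,"ry":0,"rz":0,"hand":-1},
  {"x":0,"y":0,"z":0.005,"rx":0,"ry":0,"rz":0,"hand":-1},
])

```text
time_s: 11.08
tcp_pos: [595.3, 17.7, 86.8]
eef_rot: [[-0.035, 0.999, 0.0], [0.999, 0.035, 0.001], [0.001, 0.0, -1.0]]
contact_force: [-4.0, -0.6, 12.3]
gripper_width: -0.1
gripper_force: 6.1
```

Call:
apply_moves([
  {"x":0.006,"y":0,"z":0.002,"rx":0,"ry":0,"rz":0,"hand":-1},
  {"x":0.015,"y":0,"z":0.002,"rx":0,"ry":0,"rz":0,"hand":-1},
  {"x":0.025,"y":0,"z":0.002,"rx":0,"ry":0,"rz":0,"hand":-1},
  {"x":0.037,"y":0,"z":0.002,"rx":0,"ry":0,"rz":0,"hand":-1},
  {"x":0.05,"y":0,"z":0.002,"rx":0,"ry":0,"rz":0,"hand":-1},
  {"x":0.064,"y":0,"z":0.002,"rx":0,"ry":0,"rz":0,"hand":-1},
  {"x":0.078,"y":0,"z":0.002,"rx":0,"ry":0,"rz":0,"hand":-1},
  {"x":0.092,"y":0,"z":0.002,"rx":0,"ry":0,"rz":0,"hand":-1},
  {"x":0.106,"y":0,"z":0.002,"rx":0,"ry":0,"rz":0,"hand":-1},
  {"x":0.12,"y":0,"z":0.002,"rx":0,"ry":0,"rz":0,"hand":-1},
  {"x":0.13,"y":0,"z":0.002,"rx":0,"ry":0,"rz":0,"hand":-1},
  {"x":0.133,"y":0,"z":0.002,"rx":0,"ry":0,"rz":0,"hand":-1},
])

```text
time_s: 12.08
tcp_pos: [594.2, 56.3, 86.5]
eef_rot: [[-0.034, 0.999, 0.001], [0.999, 0.034, -0.001], [-0.001, 0.001, -1.0]]
contact_force: [-4.2, -5.7, 13.7]
gripper_width: 0.0
gripper_force: 6.9
```

```bash
cat >> h.py <<'E'
def ptr(s):
    im=s["img"].astype(int); m=((im[...,2]>140)&(im[...,1]<90)&(im[...,0]<90)).astype(np.uint8)
    y=((im[...,2]>140)&(im[...,0]<70)&(im[...,1]>120)).astype(np.uint8)
    for nm,mm,z in(("red",m,67),("yel",y,80)):
        n,_,st,c=cv2.connectedComponentsWithStats(mm)
        for i in range(1,n):
            w=px2w(s,*c[i],z)
            if st[i,4]>=4 and 600<w[0]<690 and -60<w[1]<130: print(nm,st[i,4],c[i].round(1),w.round(1))
E
python3 - <<'E'
from h import *
from workcell import snapshot
for n in("top","wrist","side"):
    s=snapshot(n);cv2.imwrite(f"pics/{n}4.png",s["img"]);print(n);ptr(s)
E
```

```text
top
wrist
yel 265 [439.1 210.5] [648.8  82.2  80. ]
yel 37 [439.6 229.3] [650.5  72.7  80. ]
yel 248 [434.5 250.3] [649.5  61.6  80. ]
side
yel 4 [337.5 182. ] [647.9  61.   80. ]
```

Call:
apply_moves([
  {"x":0,"y":0,"z":-0.01,"rx":0,"ry":0,"rz":0,"hand":-1},
  {"x":0,"y":0,"z":-0.03,"rx":0,"ry":0,"rz":0,"hand":-1},
  {"x":-0.04,"y":0.003,"z":-0.05,"rx":0,"ry":0,"rz":0,"hand":-1},
  {"x":-0.09,"y":0.003,"z":-0.05,"rx":0,"ry":0,"rz":0,"hand":-1},
  {"x":-0.133,"y":0.003,"z":-0.05,"rx":0,"ry":0,"rz":0,"hand":-1},
  {"x":-0.133,"y":0.003,"z":-0.05,"rx":0,"ry":0,"rz":0,"hand":-1},
  {"x":-0.133,"y":0.003,"z":-0.05,"rx":0,"ry":0,"rz":0,"hand":-1},
])

```text
time_s: 12.82
tcp_pos: [595.8, 16.4, 100.3]
eef_rot: [[-0.033, 0.999, -0.0], [0.999, 0.033, -0.0], [-0.0, -0.0, -1.0]]
contact_force: [0.8, 0.1, -0.3]
gripper_width: -0.1
gripper_force: 0.0
```

```bash
python3 - <<'E'
from h import *
from workcell import snapshot
for n in("wrist","side"):
    s=snapshot(n);cv2.imwrite(f"pics/{n}5.png",s["img"]);print(n);ptr(s)
go([595.2,18,90],92)
E
```

```text
wrist
red 139 [393.9 215.6] [637.1  29.9  67. ]
yel 266 [435.2 124.5] [648.6  81.3  80. ]
yel 291 [430.5 165.7] [649.1  61.3  80. ]
side
at [595.8  18.2 100.1] ang 92.01 t 12.9167 over 22.0 F [ 0.1 -0.2  0.9]
turn/30 [-0.0009 -0.0007  0.0002]
shift/300 [-0.0007 -0.0021  0.0337]
```

View pics/wrist5.png

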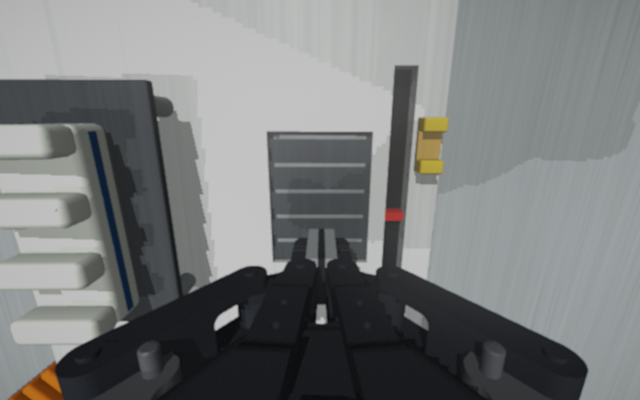

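The wrist view shows the pointer at (394,216) and the prongs at (435,125) and (430,166). The strip moved 38 mm without slipping, and about 41.5 mm remains.

Call:
apply_moves([
  {"x":-0.007,"y":0,"z":0.015,"rx":0,"ry":0,"rz":0,"hand":-1},
  {"x":-0.007,"y":0,"z":0.03,"rx":0,"ry":0,"rz":0,"hand":-1},
  {"x":-0.007,"y":0,"z":0.038,"rx":0,"ry":0,"rz":0,"hand":-1},
  {"x":-0.007,"y":0,"z":0.042,"rx":0,"ry":0,"rz":0,"hand":-1},
  {"x":-0.007,"y":0,"z":0.046,"rx":0,"ry":0,"rz":0,"hand":-1},
  {"x":-0.007,"y":0,"z":0.049,"rx":0,"ry":0,"rz":0,"hand":-1},
  {"x":-0.007,"y":0,"z":0.049,"rx":0,"ry":0,"rz":0,"hand":-1},
  {"x":-0.007,"y":0,"z":0.049,"rx":0,"ry":0,"rz":0,"hand":-1},
])

```text
time_s: 13.58
tcp_pos: [596.1, 16.1, 86.3]
eef_rot: [[-0.035, 0.999, -0.0], [0.999, 0.035, 0.001], [0.001, 0.0, -1.0]]
contact_force: [-4.2, 1.9, 11.5]
gripper_width: -0.1
gripper_force: 5.4
```

Tip at y=16.1; I want to end at about 57.6 measured.

Call:
apply_moves([
  {"x":0.006,"y":0,"z":0.004,"rx":0,"ry":0,"rz":0,"hand":-1},
  {"x":0.015,"y":0,"z":0.004,"rx":0,"ry":0,"rz":0,"hand":-1},
  {"x":0.025,"y":0,"z":0.004,"rx":0,"ry":0,"rz":0,"hand":-1},
  {"x":0.037,"y":0,"z":0.004,"rx":0,"ry":0,"rz":0,"hand":-1},
  {"x":0.05,"y":0,"z":0.004,"rx":0,"ry":0,"rz":0,"hand":-1},
  {"x":0.064,"y":0,"z":0.004,"rx":0,"ry":0,"rz":0,"hand":-1},
  {"x":0.078,"y":0,"z":0.004,"rx":0,"ry":0,"rz":0,"hand":-1},
  {"x":0.092,"y":0,"z":0.004,"rx":0,"ry":0,"rz":0,"hand":-1},
  {"x":0.106,"y":0,"z":0.004,"rx":0,"ry":0,"rz":0,"hand":-1},
  {"x":0.12,"y":0,"z":0.004,"rx":0,"ry":0,"rz":0,"hand":-1},
  {"x":0.13,"y":0,"z":0.004,"rx":0,"ry":0,"rz":0,"hand":-1},
  {"x":0.138,"y":0,"z":0.004,"rx":0,"ry":0,"rz":0,"hand":-1},
])

```text
time_s: 14.58
tcp_pos: [595.0, 55.6, 85.5]
eef_rot: [[-0.034, 0.999, 0.001], [0.999, 0.034, -0.001], [-0.001, 0.001, -1.0]]
contact_force: [-4.7, -5.8, 13.5]
gripper_width: 0.1
gripper_force: 6.8
```

Call:
apply_moves([
  {"x":0.003,"y":0,"z":0,"rx":0,"ry":0,"rz":0,"hand":-1},
  {"x":0.003,"y":0,"z":0,"rx":0,"ry":0,"rz":0,"hand":-1},
  {"x":0.003,"y":0,"z":0,"rx":0,"ry":0,"rz":0,"hand":-1},
])

```text
time_s: 14.83
tcp_pos: [594.9, 56.8, 85.5]
eef_rot: [[-0.034, 0.999, 0.001], [0.999, 0.034, -0.001], [-0.001, 0.001, -1.0]]
contact_force: [-3.9, -4.5, 13.8]
gripper_width: 0.2
gripper_force: 6.7
```

Call:
apply_moves([
  {"x":0.002,"y":0,"z":0,"rx":0,"ry":0,"rz":0,"hand":-1},
  {"x":0.002,"y":0,"z":0,"rx":0,"ry":0,"rz":0,"hand":-1},
  {"x":0.002,"y":0,"z":-0.02,"rx":0,"ry":0,"rz":0,"hand":-1},
  {"x":0.002,"y":0,"z":-0.06,"rx":0,"ry":0,"rz":0,"hand":-1},
  {"x":-0.08,"y":0,"z":-0.12,"rx":0,"ry":0,"rz":0,"hand":-1},
  {"x":-0.16,"y":0,"z":-0.2,"rx":0,"ry":0,"rz":0,"hand":-1},
  {"x":-0.16,"y":0,"z":-0.3,"rx":0,"ry":0,"rz":0,"hand":-1},
  {"x":-0.16,"y":0,"z":-0.3,"rx":0,"ry":0,"rz":0,"hand":-1},
  {"x":-0.16,"y":0,"z":-0.3,"rx":0,"ry":0,"rz":0,"hand":-1},
  {"x":-0.16,"y":0,"z":-0.3,"rx":0,"ry":0,"rz":0,"hand":-1},
])

```text
time_s: 15.67
tcp_pos: [596.1, 10.8, 174.4]
eef_rot: [[-0.036, 0.999, -0.0], [0.999, 0.036, 0.001], [0.001, -0.0, -1.0]]
contact_force: [0.5, -0.3, -0.4]
gripper_width: -0.0
gripper_force: 0.0
```

```bash
python3 - <<'E'
from h import *
from workcell import snapshot
s=snapshot("wrist");ptr(s)
cv2.imwrite("pics/w6.png",s["img"])
E
```

```text
red 87 [374.9 130. ] [636.2  69.9  67. ]
yel 116 [396.8 115.5] [648.9  81.2  80. ]
yel 119 [394.6 143.2] [649.4  61.2  80. ]
```

View pics/w6.png

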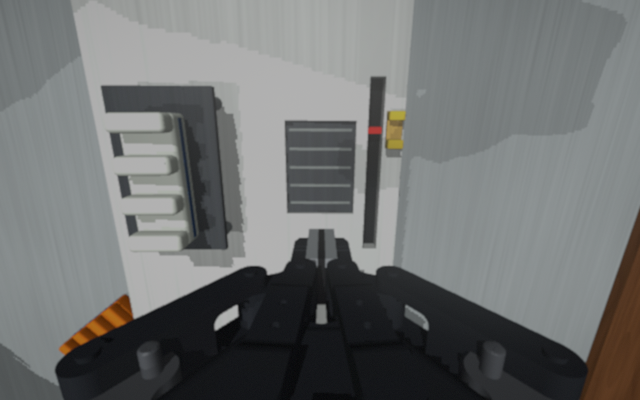

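The pointer, at (375,130), stands between the prongs at rows 115 and 143, about 2 mm from the middle. The rest is still centred on the plate and the arm is clear.

```bash
python3 -c "
from workcell import close_job
print(close_job())"
```

```text
the job is handed in; nothing more can be done
None
```

I handed the job in at about 16 s: the rest is upright and centred lengthwise on the warming plate, and the damper's pointer stands between the fork prongs, about 2 mm off the middle.

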